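Hush the coffee table: alarm off, music paused

TASK

The alarm on the coffee table clock is ringing and the speaker is playing. With closed fingertips, gently press down the raised end of the see-saw switch on top of the clock until it has tipped fully over, then press the middle one of the three round keys on top of the speaker fully down and let it spring back up. Press none of the other keys, leave the clock and speaker standing where they are, do not disturb the mug, coaster, remote, books or plant pot, and finish with the hand withdrawn.

Things in the scene. Friction and masses are not known exactly. Their poses are not given: they have to be found in the camera images.
- clock: Loose table clock, 0.5 to 1 kg: a dark wooden box 75 mm deep (its x), 160 mm wide (its y), 100 mm high, with a round white dial on its +x face, which looks roughly away from the robot's base. Origin: centre of the underside. On its flat top (z = 100 mm): the see-saw switch at y = 0 to +60 mm and one round key at y = -48 mm.
- switch (a joint): Aluminium see-saw switch on the clock: plate 26 (clock's x) x 66 (y) x 7 mm, tilting about a line along the clock's x, 113 mm up at its y = +30 mm. Rad: 0 to 0.05 at the start, with the end towards the clock's +y raised; grows as that end is pressed down, 0.36 at the stop (other end up). Friction only, no spring: takes about 3 N there and stays where it is left.
- switch_raised (a point): Point on the top surface of the raised end of the see-saw switch, 22 mm from the fulcrum (11 mm in from that end), about 120 mm above the table at the start. It moves with the switch, going down about 8 mm when the switch is tipped fully over.
- lightkey (a joint): The single round key on the clock's top (22 mm across, spring loaded, 0 = up, 0.006 m = fully down, about 5 N). Not to be pressed.
- lightkey_top (a point): Centre of the top face of that key on the clock.
- speaker: Loose grey fabric speaker, 0.6 to 1.1 kg: a box 80 mm deep (its x), 190 mm wide (its y), 86 mm high with a black flat top. Origin: centre of the underside. On its top, in a row along its y, 52 mm apart, three identical round keys.
- key_mid (a joint): The middle one of the speaker's three round keys, 22 mm across, spring loaded: 0 = up, 0.006 m = fully down, which takes about 5 N; springs back when let go.
- key_mid_top (a point): Centre of the top face of the middle key; moves down with it.
- key_a (a joint): Speaker's key 52 mm from the middle one towards the speaker's +y, same size, travel and spring. Not to be pressed.
- key_b (a joint): Speaker's key 52 mm from the middle one towards the speaker's -y, same size, travel and spring. Not to be pressed.
- mug: White mug, 76 mm across, 92 mm high, handle at its +y, standing on the coaster. Origin: centre of the underside. Leave alone.
- coaster: Cork coaster, 94 mm across, 7 mm thick. Origin: centre of the underside. Leave alone.
- remote: Black remote control lying on the table, 170 mm (its x) by 44 mm by 18 mm. Origin: centre of the underside. Leave alone.
- books: Stack of four books, 150 mm (its x) by 210 mm (its y), 70 mm high. Origin: centre of the underside. Leave alone.
- pot: Terracotta pot with a small succulent, 76 mm across, pot 70 mm and plant about 115 mm high. Origin: centre of the underside. Leave alone.
There are look-alikes about, which are no part of the job. Leave any turquoise look-alike of the clock alone. What is shaped like the speaker but pink is not meant.

How it is judged:
By the outcome, as a careful person would: the job done as asked, in the order asked, and still so for the second after the job is handed in, with the robot touching nothing.
It also fails if it takes over 40 s, if anything falls off the work surface, if the arm or the gripper's body presses on something with over 40 N, if the wrist force passes 120 N, or if a joint passes its speed limit or range.

ROBOT

A 7-joint arm with a two-finger parallel gripper is mounted at the origin on the work surface. World frame = base frame: x ahead of the robot, y to its left, z up, the work surface at z = 0. Lengths are in m, angles in rad, forces in N, time in s.
With the tool pointing down it reaches from about 0.4 to 0.85 m from the base axis. Payload 4.5 kg.
Tool frame: the origin (TCP) lies midway between the tips of the shut fingers; the grasp point (between the pads) lies 19 mm behind it; z points along the fingers, y is the line along which they close (so a half turn about z gives the same grasp; the last joint's range is limited). The gripper opens to 88 mm and grips with 3 to 60 N. Pads are 18 mm wide; open, the fingers measure 123 mm over their backs; the gripper's body (75 mm by 187 mm) begins 45 mm behind the grasp point.
Start: joints at [-1.077, 0.689, -0.195, 1.565, 0.157, 0.902, -0.215], TCP at [0.277, 0.56, 0.199] pointing down, gripper open.
Joint ranges: [-3.01, 3.01], [-0.46, 2.08], [-1.47, 1.51], [0.13, 2.56], [-1, 4.14], [0.04, 2.09], [-2.66, 2.66]. Speed limits (rad/s): [2.57, 2.57, 3.14, 3.14, 3.14, 3.14, 3.14].

INTERFACE

Orientations are given as a unit quaternion [x, y, z, w].
In Python, from plant import r gives the robot as it stands.
- The arm moves only by the tool move_arm, never from a script. Its argument "targets" is a list that holds one entry, the list of rows, each a list of 7 numbers: the opening, from 0 (shut) to 1 (fully open), then the shift along the tool's x, y, z in mm, then the turn, a rotation vector about the tool's x, y, z in degrees. In form: [[[claw, dx, dy, dz, ax, ay, az], ...]]. A call has 1 to 10 rows; each row is the pose to reach, as a shift and turn from the pose commanded when the call began, along the tool's axes at that moment; what a row does not reach only later rows make up. A row lasts 1/8 s, in which the tool goes at most 62.5 mm and 10.7 degrees, less where a joint would pass 70% of its speed; a pose out of reach is approached as far as the arm can. A call with a gripper value outside its range is refused whole. The fingers move at their own pace and stop on an object; "newtons" is the grip in N (left out, the last holds). Time passes only in rows, so rows that repeat a pose let the fingers close. It gives the time, the measured TCP pose, the force, the opening and the grip force at its end, in the units of the state.
- r.get_state(): the state, without advancing time (a new reading comes with each control period).
- r.snapshot(name): name is "scene" or "side" or "wrist"; returns the picture (400x640x3 uint8, red, green, blue); there is no depth.
- r.camera_info(name): a dict with "fx", "fy", "cx", "cy" (pixels), "R" (3x3) and "t" (3): a world point X has camera coordinates R X + t. Camera axes: x right, y down, z forward; pixel columns grow to the right and rows downward; lengths in m; the calibration is good to about 2 mm. A picture is of the moment at which its call begins: read the wrist's pose just before it. camera_info takes no time and is no camera call; for the wrist camera it gives the pose at the moment of the call.
- r.finish_job(): hands the job in; it is judged then, once.
The state is a dict: "clock": time; "q": joint angles; "qd": joint speeds; "joint_torque": joint torques, N m; "tool_pos": TCP position; "eef_rot": TCP orientation; "contact_force": force on the tool from outside, world axes, zero at the start; "moment": the same for the moment, N m; "opening": opening from 0.0 (shut) to 1.0 (fully open); "finger_force": force on a finger pad.
Only numpy, scipy, OpenCV 4.12 (cv2) and the standard library are available. Lean on these libraries where they do the work, as an engineer would, in place of code of your own. Each camera call takes 0.05 s, during which the arm holds its last target. There are 200 camera calls.

## Working session

There is one attempt and no reset: what is moved stays moved. The work goes in short steps, Python scripts to look and compute and a tool call to move; the robot and the scene stay as the last step left them, time stands still between calls to the robot, and variables do not carry over. Pictures are saved under pics/ and viewed, at most 10 in all, crops included, and the job is handed in when it is done.

Besides the shell and the picture viewer there is one more tool, called after ">>>" in YAML: its name, and indented under it one key for each argument. move_arm: Moves the arm, as the interface text tells. Its arguments: {"type":"object","properties":{"targets":{"type":"array","items":{"type":"array","items":{"type":"array","items":{"type":"number"}}}},"newtons":{"type":"number"}},"required":["targets"]}

```bash
mkdir -p pics; ls
python3 - <<'E'
from plant import r
import cv2,numpy as np
s=r.get_state();print(s['clock'],s['tool_pos'],s['eef_rot'],s['opening'])
for n in('scene','side'):
    cv2.imwrite(f'pics/{n}0.png',r.snapshot(n)[:,:,::-1]); i=r.camera_info(n);print(n,i)
E
```

```text
pics
0.0 [0.2770911  0.55942873 0.19840902] [ 2.27857330e-01  9.73694095e-01 -9.07977955e-04 -1.52355569e-04] 1.0008571483163553
scene {'fx': 432.3899855523555, 'fy': 432.3899855523555, 'cx': 315.94776433386386, 'cy': 196.33116956924474, 'R': array([[ 0.70062298,  0.71326687, -0.01943764],
       [ 0.49824518, -0.50854983, -0.70223131],
       [-0.51076334,  0.48231468, -0.71168347]]), 't': array([-0.31571486, -0.19504017,  1.45682111])}
side {'fx': 443.5469337811917, 'fy': 443.5469337811917, 'cx': 315.84968350161796, 'cy': 200.1442668738252, 'R': array([[ 0.88507904, -0.46543761, -0.00170781],
       [-0.35150636, -0.66601257, -0.65792897],
       [ 0.30508747,  0.58291945, -0.75307805]]), 't': array([-0.47211261,  0.20904665,  1.31451388])}
```

View pics/scene0.png

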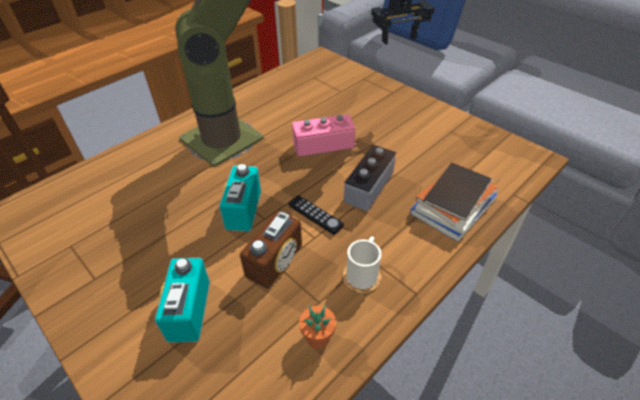

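View pics/side0.png

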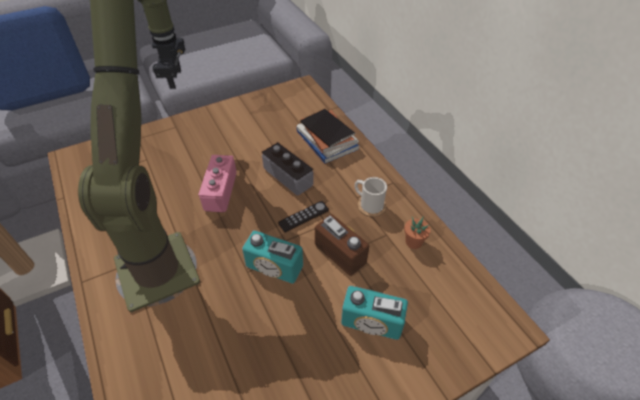

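The scene view shows the candidates: clock – brown (272,248), turquoise (240,197) and (183,300); speaker – grey/black (370,177), pink (324,135). By the description I choose the brown clock and the grey speaker, which are at (341,243) and (288,167) in the side view. Next is one close crop of both.

Run:
```python
import cv2,numpy as np
a=cv2.imread('pics/scene0.png');b=cv2.imread('pics/side0.png')
f=lambda im,x,y:cv2.resize(im[y:y+75,x:x+100],None,fx=4,fy=4,interpolation=cv2.INTER_CUBIC)
o=np.vstack([np.hstack([f(a,225,205),f(a,325,140)]),np.hstack([f(b,295,205),f(b,245,130)])])
cv2.imwrite('pics/crop.png',o)
```

```text
(no output)
```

View pics/crop.png

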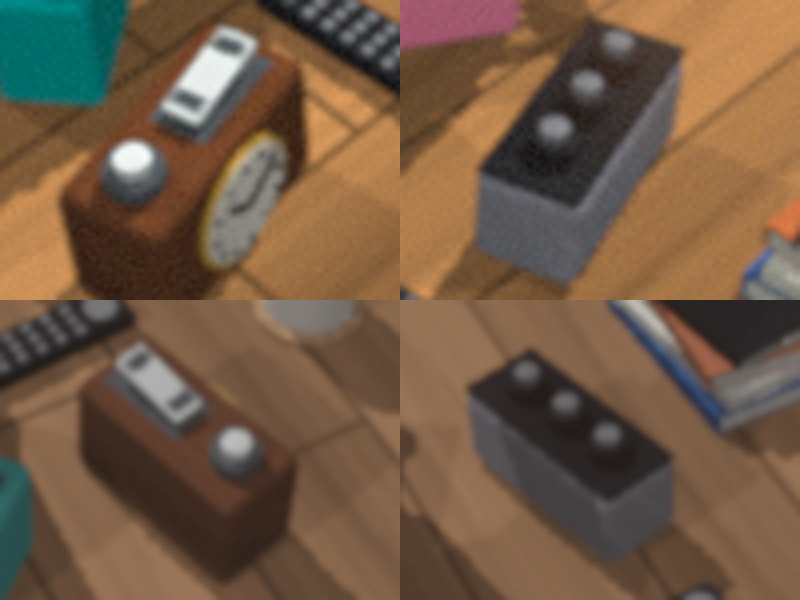

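The crop shows the brown clock with its dial, the single key at scene crop (133,160) and the switch at the other end, whose raised end is the one away from the key. It also shows the black-topped grey speaker with three keys, the middle one at crop (587,85) in the scene view and (565,403) in the side view. I'll measure them with masks.

```bash
cat > h.py <<'E'
import cv2,numpy as np
from plant import r
def tri(obs):
    P=[];x=[]
    for n,p in obs:
        i=n if isinstance(n,dict) else r.camera_info(n);K=np.array([[i['fx'],0,i['cx']],[0,i['fy'],i['cy']],[0,0,1]])
        P.append(K@np.c_[i['R'],i['t']]);x.append(np.array(p,float).reshape(2,1))
    X=cv2.triangulatePoints(P[0],P[1],x[0],x[1])[:,0];X=X[:3]/X[3]
    e=[np.linalg.norm((p@np.r_[X,1])[:2]/(p@np.r_[X,1])[2]-y[:,0]) for p,y in zip(P,x)]
    return X,max(e)
def ray(i,p,z):
    d=i['R'].T@np.array([(p[0]-i['cx'])/i['fx'],(p[1]-i['cy'])/i['fy'],1]);c=-i['R'].T@i['t']
    return c+d*(z-c[2])/d[2]
def blobs(im,box,lo,amin=5,s=4):
    x,y,w,h=box;g=cv2.resize(cv2.cvtColor(im,cv2.COLOR_BGR2HSV)[y:y+h,x:x+w],None,fx=s,fy=s,interpolation=cv2.INTER_LINEAR)
    m=((g[...,2]>lo)&(g[...,1]<70)).astype(np.uint8)
    m=cv2.morphologyEx(m,cv2.MORPH_CLOSE,np.ones((9,9)))
    out=[]
    for c in cv2.findContours(m,cv2.RETR_EXTERNAL,cv2.CHAIN_APPROX_NONE)[0]:
        a=cv2.contourArea(c)/s/s
        if a<amin: continue
        f=lambda p:np.round((np.array(p)+.5)/s-.5+[x,y],1)
        M=cv2.moments(c);out.append((round(a,1),f([M['m10']/M['m00'],M['m01']/M['m00']]),f(cv2.boxPoints(cv2.minAreaRect(c))).tolist()))
    return out
E
python3 - <<'E'
from h import *
a=cv2.imread('pics/scene0.png');b=cv2.imread('pics/side0.png')
for n,im,box,lo in [('scene clock',a,(245,207,50,50),175),('side clock',b,(315,212,50,50),120),('scene spk',a,(352,143,40,40),95),('side spk',b,(268,140,40,33),85)]:
    print(n); [print('  ',o) for o in blobs(im,box,lo)]
E
```

```text
scene clock
   (57.7, array([257.5, 244. ]), [[251.5, 244.3], [257.9, 237.9], [263.8, 243.8], [257.4, 250.1]])
   (166.8, array([277. , 223.5]), [[264.9, 230.8], [280.5, 209.5], [288.7, 215.5], [273.1, 236.8]])
side clock
   (47.9, array([353.4, 240.1]), [[349.4, 236.4], [357.6, 236.4], [357.6, 243.9], [349.4, 243.9]])
   (169.4, array([333.2, 224.5]), [[322.5, 220.1], [328.7, 213.5], [345.6, 229.5], [339.4, 236.1]])
scene spk
   (33.1, array([363.4, 171.4]), [[359.6, 168.6], [367.1, 168.6], [367.1, 174.4], [359.6, 174.4]])
   (129.8, array([385.6, 173. ]), [[375.5, 182.1], [390.8, 159.5], [398.5, 164.7], [383.1, 187.3]])
   (30.4, array([371.6, 160.3]), [[367.2, 161.3], [369.3, 156.3], [376.0, 159.1], [373.8, 164.2]])
   (33.8, array([379.3, 149.7]), [[374.9, 151.4], [376.7, 145.8], [383.6, 148.1], [381.8, 153.7]])
side spk
   (10.4, array([268.6, 169.7]), [[267.6, 166.6], [270.1, 166.6], [270.1, 172.4], [267.6, 172.4]])
   (15.6, array([296.4, 163. ]), [[293.9, 161.1], [298.9, 161.1], [298.9, 164.9], [293.9, 164.9]])
   (13.9, array([285.8, 155. ]), [[283.0, 156.1], [284.2, 152.4], [288.8, 153.9], [287.6, 157.6]])
   (14.2, array([276. , 147.3]), [[273.6, 145.4], [278.4, 145.4], [278.4, 149.1], [273.6, 149.1]])
   (6.5, array([305.7, 141.3]), [[303.4, 139.9], [304.8, 138.5], [308.6, 142.5], [307.1, 143.9]])
```

Run:
```python
from h import *
P={}
for n,p,q in [('light',(257.5,244),(353.4,240.1)),('sw',(277,223.5),(333.2,224.5)),
 ('k_near',(363.4,171.4),(296.4,163)),('k_mid',(371.6,160.3),(285.8,155)),('k_far',(379.3,149.7),(276,147.3)),
 ('swRaised',(284.6,212.5),(325.6,216.8)),('swLow',(269,233.8),(342.5,232.8))]:
    X,e=tri([('scene',p),('side',q)]);P[n]=X;print(n,X.round(4),round(e,2))
d=lambda a,b:print(a,b,np.linalg.norm(P[a]-P[b]).round(4),np.degrees(np.arctan2(*(P[b]-P[a])[1::-1])).round(1))
d('light','sw');d('swLow','swRaised');d('k_near','k_mid');d('k_mid','k_far')
s=r.get_state();print(s['q'],r.camera_info('wrist'))
```

```text
light [ 0.5211 -0.2508  0.1216] 0.86
sw [ 0.5006 -0.1741  0.1153] 1.5
k_near [0.5217 0.1138 0.1077] 0.5
k_mid [0.5073 0.165  0.1072] 0.57
k_far [0.4938 0.2144 0.1082] 0.5
swRaised [ 0.4922 -0.1424  0.1219] 1.09
swLow [ 0.5105 -0.209   0.1128] 0.78
light sw 0.0797 105.0
swLow swRaised 0.0697 105.4
k_near k_mid 0.0532 105.7
k_mid k_far 0.0513 105.4
[-1.07719377  0.68986508 -0.19453677  1.56622643  0.15733271  0.90248854
 -0.21512621] {'fx': 300.20840268346666, 'fy': 300.20840268346666, 'cx': 319.38815759583406, 'cy': 202.3744505417088, 'R': array([[ 0.44302438,  0.89650801, -0.00167082],
       [ 0.85221313, -0.42055528,  0.31123308],
       [ 0.27832027, -0.13930774, -0.95033214]]), 't': array([-0.62513365, -0.04445853,  0.39039263])}
```

```bash
cat >> h.py <<'E'
from scipy.spatial.transform import Rotation as Ro
def goal(p,yaw=15.3):
    """shift (mm) and turn (deg) in tool axes from now to TCP p, tool down, tool y at yaw"""
    s=r.get_state();R0=Ro.from_quat(s['eef_rot']);c,n=np.cos(np.radians(yaw)),np.sin(np.radians(yaw))
    Y=np.array([c,n,0]);Z=np.array([0,0,-1.]);G=Ro.from_matrix(np.c_[np.cross(Y,Z),Y,Z])
    print('t',round(s['clock'],2),'shift',(R0.inv().apply(np.array(p)-s['tool_pos'])*1000).round(1),'turn',np.degrees((R0.inv()*G).as_rotvec()).round(2),'F',np.round(s['contact_force'],2))
E
python3 - <<'E'
from h import *
goal([0.46,0.165,0.25])
i=r.camera_info('wrist');s=r.get_state();print(Ro.from_quat(s['eef_rot']).inv().apply(-i['R'].T@i['t']-s['tool_pos']), (Ro.from_quat(s['eef_rot']).inv().apply(i['R'][2])))
E
```

```text
t 0.1 shift [-338.9 -272.5  -51. ] turn [-0.08  0.05 48.36] F [-0.66  0.21  0.8 ]
[ 0.07979613  0.00103829 -0.18529142] [-3.11108494e-01  1.53873991e-04  9.50374390e-01]
```

>>> move_arm:
  targets:
    - [[0,0,0,-51,0,0,0],[0,-85,-68,-51,0,0,10],[0,-135,-108,-51,0,0,20],[0,-185,-149,-51,0,0,29],[0,-235,-189,-51,0,0,38],[0,-290,-233,-51,0,0,48.4],[0,-339,-272,-51,0,0,48.4],[0,-339,-272,-51,0,0,48.4],[0,-339,-272,-51,0,0,48.4]]
  newtons: 10

```text
clock: 1.23
tool_pos: [0.4622, 0.1599, 0.2501]
eef_rot: [0.611, 0.791, -0.001, 0.001]
contact_force: [-1.2, 0.8, 0.6]
opening: 0.012
finger_force: 0.0
```

Run:
```python
from h import *
import json
i=r.camera_info('wrist');im=r.snapshot('wrist')[:,:,::-1].copy();cv2.imwrite('pics/w1.png',im)
json.dump({k:np.array(v).tolist() for k,v in i.items()},open('w1.json','w'))
for p in ([.507,.165,.107],[.5217,.1138,.107],[.4938,.2144,.107]):
    c=i['R']@np.array(p)+i['t'];print(c[0]/c[2]*i['fx']+i['cx'],c[1]/c[2]*i['fy']+i['cy'])
goal([.495,-.12,.25])
```

```text
357.4604685924203 185.0856100761696
356.71796227643995 228.55431644547463
359.1239252671551 139.11761926166423
t 1.27 shift [-2.826e+02 -4.020e+01  2.000e-01] turn [-0.03  0.04 -0.36] F [-0.6   1.03 -0.05]
```

View pics/w1.png

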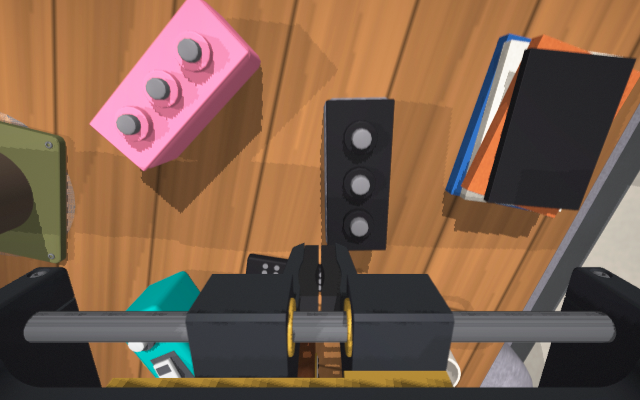

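The wrist view shows the speaker's three keys at about (361,138), (360,184) and (359,227). The predictions were (359,139), (357,185) and (357,229), within 3 px. Next I go over the clock.

>>> move_arm:
  targets:
    - [[0,-40,-4,0,0,0,0],[0,-95,-9,0,0,0,0],[0,-150,-14,0,0,0,0],[0,-205,-19,0,0,0,0],[0,-260,-25,0,0,0,0],[0,-300,-30,0,0,0,0],[0,-320,-33,0,0,0,0],[0,-320,-33,0,0,0,0],[0,-320,-33,0,0,0,0]]

```text
clock: 2.4
tool_pos: [0.5129, -0.1485, 0.25]
eef_rot: [0.606, 0.796, 0.001, -0.001]
contact_force: [-0.3, 0.4, -0.6]
opening: 0.004
finger_force: 0.0
```

Run:
```python
from h import *
import json
i=r.camera_info('wrist');im=r.snapshot('wrist')[:,:,::-1].copy();cv2.imwrite('pics/w2.png',im)
json.dump({k:np.array(v).tolist() for k,v in i.items()},open('w2.json','w'))
s=r.get_state();print(s['clock'],s['tool_pos'],s['opening'])
for p in ([.495,-.153,.12],[.5006,-.1741,.1153]):
    c=i['R']@np.array(p)+i['t'];print(c[0]/c[2]*i['fx']+i['cx'],c[1]/c[2]*i['fy']+i['cy'])
```

```text
2.45 [ 0.51294828 -0.14865056  0.25012294] 0.007779654682680983
300.78521136730615 182.59734731453295
301.1836953842122 200.50855001056476
```

View pics/w2.png

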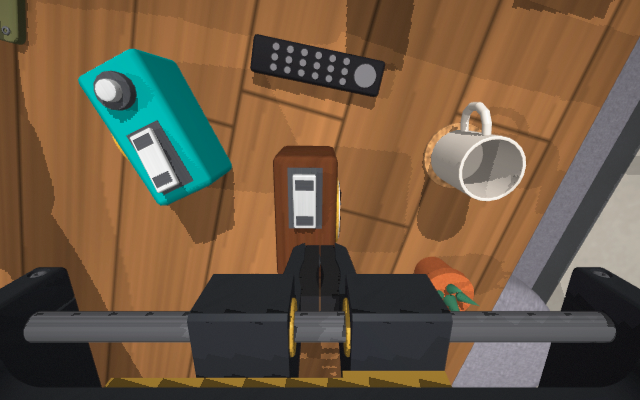

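The wrist view shows the brown clock's switch centred at about (304,201), raised end at about (304,182), clear of the mug (490,165) and pot (445,290). I'll refine with wrist rays and check heights.

Run:
```python
from h import *
import json
L=lambda f:{k:np.array(v) for k,v in json.load(open(f)).items()}
w1,w2=L('w1.json'),L('w2.json');a,b=cv2.imread('pics/w1.png'),cv2.imread('pics/w2.png')
S=blobs(b,(280,165,50,70),175,60);K=blobs(a,(345,120,32,122),110,60)
print(S,K)
c=np.mean(S[0][2],axis=0)
for n,W,p,sc,sd in [('sw',w2,c,(277,223.5),(333.2,224.5))]+[('k',w1,k[1],q,q2) for k,q,q2 in zip(sorted(K,key=lambda k:k[1][1]),[(379.3,149.7),(371.6,160.3),(363.4,171.4)],[(276,147.3),(285.8,155),(296.4,163)])]:
    print(n,p,tri([(W,p),('scene',sc)]),tri([(W,p),('side',sd)]),'plane',ray(W,p,.117 if n=='sw' else .1))
```

```text
[(1137.8, array([304.1, 200.4]), [[292.6, 174.1], [315.1, 174.1], [315.1, 227.1], [292.6, 227.1]])] [(215.6, array([359.2, 226.7]), [[348.0, 229.8], [357.2, 215.3], [370.9, 224.0], [361.7, 238.5]]), (255.6, array([360.1, 184.6]), [[349.3, 177.7], [366.6, 173.4], [371.0, 191.2], [353.7, 195.5]]), (285.4, array([361.4, 138.1]), [[347.9, 138.1], [361.4, 124.6], [374.9, 138.1], [361.4, 151.6]])]
sw [303.85 200.6 ] (array([ 0.50169497, -0.17609589,  0.11281592]), np.float64(2.325250206315959)) (array([ 0.50111719, -0.17173489,  0.11744396]), np.float64(2.2414355006364532)) plane [ 0.50344584 -0.17286053  0.117     ]
k [361.4 138.1] (array([0.49418419, 0.21471718, 0.10660387]), np.float64(2.0483647419514206)) (array([0.49462788, 0.21636343, 0.10813751]), np.float64(0.9808033041568928)) plane [0.49697751 0.21556    0.1       ]
k [360.1 184.6] (array([0.5081437 , 0.16469768, 0.10597319]), np.float64(2.005648317885897)) (array([0.50823281, 0.16673919, 0.1076172 ]), np.float64(1.2070125821389752)) plane [0.5111401  0.16474545 0.1       ]
k [359.2 226.7] (array([0.52206424, 0.11460113, 0.10555744]), np.float64(2.2967796147441777)) (array([0.52305245, 0.11681636, 0.10641562]), np.float64(0.7858763401874911)) plane [0.52557127 0.11421362 0.1       ]
```

Run:
```python
from h import *
goal([.496,-.151,.130])
```

```text
t 2.45 shift [  2.1 -17.  120.1] turn [ 0.01 -0.1   0.17] F [-0.17 -0.08 -0.16]
```

>>> move_arm:
  targets:
    - [[0,2,-17,30,0,0,0],[0,2,-17,70,0,0,0],[0,2,-17,105,0,0,0],[0,2,-17,118,0,0,0],[0,2,-17,120,0,0,0],[0,2,-17,120,0,0,0]]

```text
clock: 3.2
tool_pos: [0.4968, -0.1538, 0.1312]
eef_rot: [0.607, 0.795, 0.0, 0.001]
contact_force: [0.2, -0.2, 0.2]
opening: 0.012
finger_force: 0.0
```

Run:
```python
from h import *
goal([.496,-.151,.113])
im=r.snapshot('wrist')[150:350,220:420,::-1];b=r.snapshot('side')[175:275,280:380,::-1]
cv2.imwrite('pics/c3.png',np.hstack([cv2.resize(im,(400,400)),cv2.resize(b,(400,400))]))
```

```text
t 3.2 shift [ 3.  -0.1 18.2] turn [ 0.1   0.04 -0.01] F [ 0.25 -0.25  0.25]
```

View pics/c3.png

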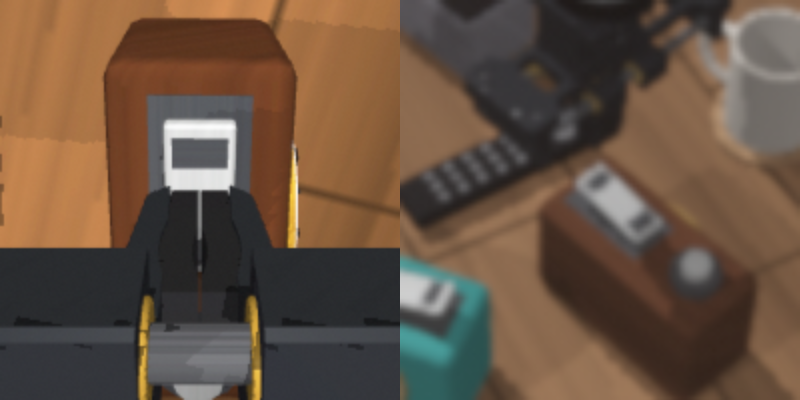

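In the wrist half of this crop the fingertip ends at about (200,190) and the plate's raised end at (200,120), which seems short of where I meant to be. I'll check with projections before pressing.

Run:
```python
from h import *
import json
i=r.camera_info('wrist');s=r.get_state();T=s['tool_pos'];u=np.array([-.264,.9645,0])
def pr(p):
    c=i['R']@p+i['t'];return (c[:2]/c[2]*[i['fx'],i['fy']]+[i['cx'],i['cy']]).round(1)
print('TCP',T,pr(T),'+9',pr(T+.009*u),'-9',pr(T-.009*u))
e=ray(i,(320,210),.121);print('plate end',e,'TCP to end',(e-T)@u*1000, 'in w2',[ (ray({k:np.array(v) for k,v in json.load(open('w2.json')).items()},(304,y),z)) for y,z in((174.1,.121),(227.1,.114))])
print('pred raised pt px',pr(np.array([.496,-.151,.12])), 'finger tip ray at TCP height',(ray(i,(320,245),T[2])-T)@u*1000)
```

```text
TCP [ 0.49678459 -0.15411538  0.1313197 ] [317.  231.1] +9 [317.  218.6] -9 [317.1 243.3]
plate end [ 0.49574217 -0.14264804  0.121     ] TCP to end 11.335441152792946 in w2 [array([ 0.49597641, -0.14276356,  0.121     ]), array([ 0.51182166, -0.20492107,  0.114     ])]
pred raised pt px [317.2 220.4] finger tip ray at TCP height -10.285089581314656
```

Run:
```python
from h import *
T=r.get_state()['tool_pos'];o=[]
for n in('scene','side'):
    i=r.camera_info(n);c=i['R']@T+i['t'];p=c[:2]/c[2]*[i['fx'],i['fy']]+[i['cx'],i['cy']]
    im=r.snapshot(n)[:,:,::-1].copy();x,y=(p-[20,30]).astype(int);f=10
    k=cv2.resize(im[y:y+50,x:x+40],None,fx=f,fy=f,interpolation=cv2.INTER_CUBIC)
    cv2.drawMarker(k,tuple(((p-[x,y]+.5)*f).astype(int).tolist()),(0,0,255),0,30,1);o.append(k);print(n,p)
cv2.imwrite('pics/c4.png',np.hstack(o))
```

```text
scene [282.47971964 212.4687234 ]
side [329.42258657 217.73808517]
```

View pics/c4.png

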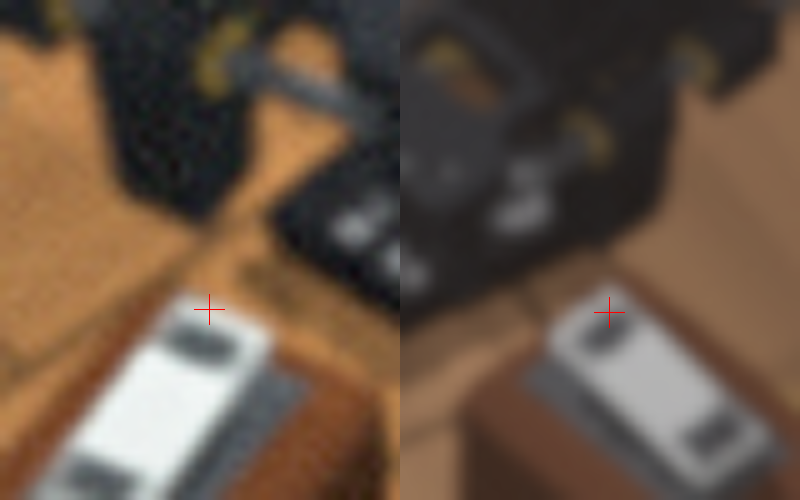

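The visible fingertip is at (205,225) in the scene half and (600,250) in the side half, well above the stated TCP mark in both. I'll triangulate it.

Run:
```python
from h import *
T=r.get_state()['tool_pos'];u=np.array([-.264,.9645,0]);v=np.array([.9645,.264,0])
i=r.camera_info('scene');j=r.camera_info('side')
p=lambda a:(262+ (a[0])/10-.5,182+a[1]/10-.5)
q=lambda a:(309+(a[0]-400)/10-.5,187+a[1]/10-.5)
w=r.camera_info('wrist')
for n,o in [('ss',[(i,p((205,225))),(j,q((600,250)))]),('sc-w',[(i,p((205,225))),(w,(320,245))]),('si-w',[(j,q((600,250))),(w,(320,245))])]:
    X,e=tri(o);print(n,X.round(4),round(e,2),'tool x,y,z mm',((X-T)@u*1000).round(1),((X-T)@v*1000).round(1),((T-X)[2]*1000).round(1))
```

```text
ss [ 0.4948 -0.1512  0.1573] 0.06 tool x,y,z mm 3.3 -0.9 -26.2
sc-w [ 0.4964 -0.1517  0.1584] 2.53 tool x,y,z mm 2.4 0.5 -27.3
si-w [ 0.4959 -0.1508  0.1568] 3.09 tool x,y,z mm 3.4 0.3 -25.7
```

>>> move_arm:
  targets:
    - [[0,1,0,3,0,0,0],[0,1,0,6,0,0,0],[0,1,0,9,0,0,0],[0,1,0,11,0,0,0],[0,1,0,12,0,0,0],[0,1,0,12,0,0,0]]

```text
clock: 4.15
tool_pos: [0.4956, -0.153, 0.1181]
eef_rot: [0.607, 0.795, -0.0, -0.0]
contact_force: [0.2, -0.8, 0.3]
opening: 0.004
finger_force: 0.0
```

>>> move_arm:
  targets:
    - [[0,0,0,2,0,0,0],[0,0,0,4,0,0,0],[0,0,0,5,0,0,0],[0,0,0,5,0,0,0]]

```text
clock: 4.65
tool_pos: [0.4956, -0.153, 0.1131]
eef_rot: [0.607, 0.795, 0.0, -0.0]
contact_force: [0.1, 0.0, 0.3]
opening: 0.005
finger_force: 0.0
```

No contact, so the tips really do end about 26 mm short of the stated TCP. I'll continue carefully on that measured offset.

>>> move_arm:
  targets:
    - [[0,0,0,3,0,0,0],[0,0,0,6,0,0,0],[0,0,0,9,0,0,0],[0,0,0,11,0,0,0],[0,0,0,12,0,0,0],[0,0,0,12,0,0,0]]

```text
clock: 5.4
tool_pos: [0.4956, -0.153, 0.1011]
eef_rot: [0.607, 0.795, 0.0, -0.0]
contact_force: [0.5, 0.2, 0.6]
opening: 0.003
finger_force: 0.0
```

Run:
```python
from h import *
s=r.get_state();T=s['tool_pos'];o=[]
for n,(x,y) in (('scene',(262,185)),('side',(305,190))):
    im=r.snapshot(n)[:,:,::-1];o.append(cv2.resize(im[y:y+50,x:x+40],None,fx=10,fy=10,interpolation=cv2.INTER_CUBIC))
cv2.imwrite('pics/c5.png',np.hstack(o));print(T,s['contact_force'])
```

```text
[ 0.49559803 -0.15304796  0.10114955] [0.50629408 0.18242495 0.60444747]
```

View pics/c5.png

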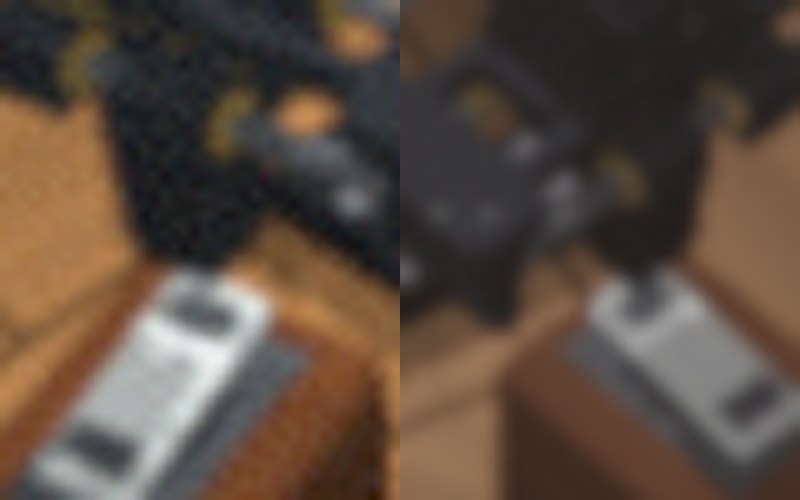

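The fingertip is at (205,272) in the scene half and (645,275) in the side half, still just above the raised end. Now I press in small steps.

>>> move_arm:
  targets:
    - [[0,0,0,2,0,0,0],[0,0,0,4,0,0,0],[0,0,0,6,0,0,0],[0,0,0,6,0,0,0]]

```text
clock: 6.0
tool_pos: [0.4955, -0.153, 0.095]
eef_rot: [0.607, 0.795, -0.0, -0.0]
contact_force: [-1.0, -0.5, 0.4]
opening: 0.009
finger_force: 0.0
```

>>> move_arm:
  targets:
    - [[0,0,0,1,0,0,0],[0,0,0,2,0,0,0],[0,0,0,3,0,0,0]]

```text
clock: 6.38
tool_pos: [0.4956, -0.153, 0.0921]
eef_rot: [0.607, 0.795, 0.0, -0.0]
contact_force: [-0.4, 0.4, 0.0]
opening: 0.009
finger_force: 0.0
```

>>> move_arm:
  targets:
    - [[0,0,0,1,0,0,0],[0,0,0,2,0,0,0],[0,0,0,3,0,0,0]]

```text
clock: 6.75
tool_pos: [0.4956, -0.153, 0.0891]
eef_rot: [0.607, 0.795, 0.0, 0.0]
contact_force: [-0.3, -0.2, 0.1]
opening: 0.003
finger_force: 0.0
```

Run:
```python
from h import *
o=[]
for n,(x,y,w,h) in (('scene',(262,190,40,50)),('side',(305,195,40,50))):
    im=r.snapshot(n)[:,:,::-1];o.append(cv2.resize(im[y:y+h,x:x+w],(400,500),interpolation=cv2.INTER_CUBIC))
cv2.imwrite('pics/c6.png',np.hstack(o))
```

```text
(no output)
```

View pics/c6.png

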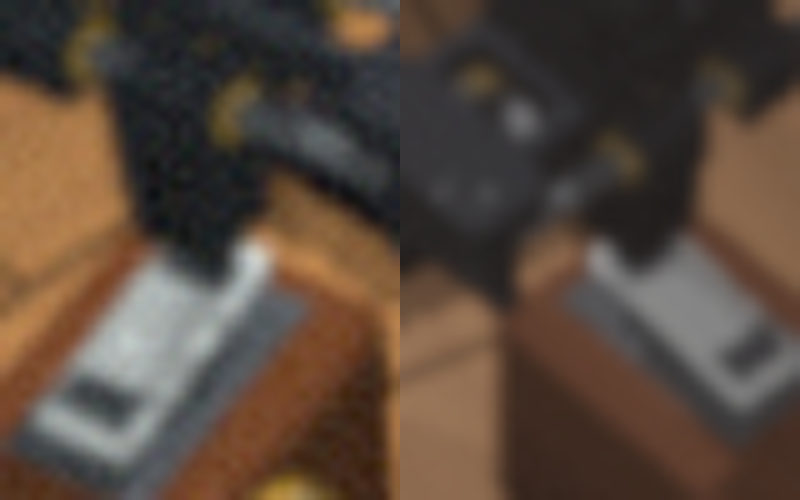

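The tips (205,285 in the scene half; 640,275 in the side half) now cover the dark mark at the raised end, on or just about touching. I'll continue by force.

>>> move_arm:
  targets:
    - [[0,0,0,1,0,0,0],[0,0,0,2,0,0,0]]

```text
clock: 7.1
tool_pos: [0.4956, -0.153, 0.0872]
eef_rot: [0.607, 0.795, 0.0, 0.0]
contact_force: [-0.3, -0.0, 0.4]
opening: 0.005
finger_force: 0.0
```

>>> move_arm:
  targets:
    - [[0,0,0,1,0,0,0],[0,0,0,2,0,0,0]]

```text
clock: 7.35
tool_pos: [0.4956, -0.153, 0.0851]
eef_rot: [0.607, 0.795, 0.0, -0.0]
contact_force: [0.3, 0.2, 0.4]
opening: 0.006
finger_force: 0.0
```

```bash
cat > tilt.py <<'E'
from h import *
s=r.get_state();print(s['clock'],s['tool_pos'].round(4),np.round(s['contact_force'],2))
for n,box,lo in(('scene',(263,222,18,20),1),('side',(331,221,20,18),1)):
    ref=cv2.imread(f'pics/{n}0.png');im=r.snapshot(n)[:,:,::-1].copy();cv2.imwrite(f'pics/n_{n}.png',im)
    x,y,w,h=box;g=lambda a:cv2.cvtColor(a[y-0:y+h,x:x+w],cv2.COLOR_BGR2GRAY).astype(np.float32)
    print(n,'switch low end shift px',cv2.phaseCorrelate(g(ref),g(im),cv2.createHanningWindow((w,h),cv2.CV_32F)))
E
python3 tilt.py
```

```text
7.35 [ 0.4956 -0.153   0.0851] [0.32 0.18 0.38]
scene switch low end shift px ((0.27810991634322235, 0.10511843335867965), 0.9361689772870806)
side switch low end shift px ((-0.07539980063980423, -0.19176383396020924), 0.8631337000264062)
```

Not tipped yet and no force, so I go on in 1 mm steps.

>>> move_arm:
  targets:
    - [[0,0,0,1,0,0,0],[0,0,0,2,0,0,0]]

```text
clock: 7.7
tool_pos: [0.4957, -0.153, 0.0832]
eef_rot: [0.607, 0.795, 0.0, 0.0]
contact_force: [-0.4, 0.1, -0.0]
opening: 0.007
finger_force: 0.0
```

>>> move_arm:
  targets:
    - [[0,0,0,1,0,0,0],[0,0,0,2,0,0,0]]

```text
clock: 7.95
tool_pos: [0.4956, -0.1529, 0.0812]
eef_rot: [0.607, 0.795, 0.0, -0.0]
contact_force: [-0.4, -0.2, 2.7]
opening: 0.01
finger_force: 1.0
```

Contact at tool z ≈ 0.082, force 2.7 N. Pressing on about 8 mm.

>>> move_arm:
  targets:
    - [[0,0,0,1,0,0,0],[0,0,0,2,0,0,0],[0,0,0,3,0,0,0],[0,0,0,4,0,0,0]]

```text
clock: 8.45
tool_pos: [0.4956, -0.1527, 0.0772]
eef_rot: [0.607, 0.795, 0.0, -0.0]
contact_force: [-1.6, 2.5, 5.1]
opening: 0.006
finger_force: 2.2
```

>>> move_arm:
  targets:
    - [[0,0,0,1,0,0,0],[0,0,0,2,0,0,0]]

```text
clock: 8.7
tool_pos: [0.4955, -0.1526, 0.0752]
eef_rot: [0.607, 0.795, 0.0, -0.0]
contact_force: [-1.2, 3.1, 4.0]
opening: 0.003
finger_force: 2.5
```

```bash
python3 tilt.py
```

```text
8.7 [ 0.4955 -0.1526  0.0752] [-1.21  3.14  4.03]
scene switch low end shift px ((-0.27773529172478106, -1.337901965186239), 1.085190956460105)
side switch low end shift px ((-0.5015443334634551, -0.714644707673525), 1.1670660509003534)
```

The low end is rising, as wanted. I continue to the stop.

>>> move_arm:
  targets:
    - [[0,0,0,1,0,0,0],[0,0,0,1.5,0,0,0]]

```text
clock: 9.05
tool_pos: [0.4956, -0.1526, 0.0742]
eef_rot: [0.607, 0.795, 0.0, -0.0]
contact_force: [-2.3, 4.3, 13.0]
opening: 0.002
finger_force: 7.0
```

>>> move_arm:
  targets:
    - [[0,0,0,0.5,0,0,0],[0,0,0,1,0,0,0]]

```text
clock: 9.3
tool_pos: [0.4957, -0.1526, 0.074]
eef_rot: [0.607, 0.795, 0.0, 0.0]
contact_force: [-3.7, 5.5, 21.3]
opening: 0.002
finger_force: 11.0
```

The force jumped to 21 N with no more travel: the stop is reached. Withdrawing straight up.

>>> move_arm:
  targets:
    - [[0,0,0,-3,0,0,0],[0,0,0,-8,0,0,0],[0,0,0,-25,0,0,0],[0,0,0,-55,0,0,0],[0,0,0,-85,0,0,0],[0,0,0,-90,0,0,0]]

```text
clock: 10.05
tool_pos: [0.4969, -0.1542, 0.1642]
eef_rot: [0.607, 0.794, 0.001, 0.002]
contact_force: [0.0, 0.3, 0.6]
opening: 0.005
finger_force: 0.0
```

```bash
python3 tilt.py
python3 - <<'E'
from h import *
for n,box,lo in(('scene',(245,207,50,50),175),('side',(315,212,50,50),120)):
    print(n,blobs(cv2.imread(f'pics/n_{n}.png'),box,lo))
goal([.510,.165,.165])
E
```

```text
10.05 [ 0.4969 -0.1542  0.1642] [0.05 0.33 0.57]
scene switch low end shift px ((-0.13546260172926772, -2.0748926806940187), 1.1240008023050096)
side switch low end shift px ((-0.5081179503048432, -0.6573433952367438), 0.9336078643798829)
scene [(23.9, array([257.9, 244.8]), [[253.6, 245.8], [254.6, 241.8], [262.2, 243.7], [261.2, 247.7]]), (156.6, array([277.1, 223.4]), [[264.8, 228.0], [281.8, 211.0], [289.0, 218.3], [272.0, 235.3]])]
side [(29.8, array([353.9, 240.2]), [[350.9, 237.1], [357.1, 237.1], [357.1, 243.4], [350.9, 243.4]]), (165.2, array([333.9, 225.1]), [[322.2, 222.6], [327.2, 214.9], [345.9, 227.1], [340.9, 234.7]])]
t 10.15 shift [303.6  97.4  -2.5] turn [ 0.03  0.04 -0.08] F [ 0.24  0.14 -0.27]
```

The switch has tipped (low end up about 2 px, raised end down about 2 px) and the clock hasn't moved. On to the speaker.

>>> move_arm:
  targets:
    - [[0,40,13,-2,0,0,0],[0,90,29,-2,0,0,0],[0,145,47,-2,0,0,0],[0,200,64,-2,0,0,0],[0,255,82,-2,0,0,0],[0,290,93,-2,0,0,0],[0,303,97,-2,0,0,0],[0,303,97,-2,0,0,0],[0,303,97,-2,0,0,0]]

```text
clock: 11.28
tool_pos: [0.5095, 0.162, 0.1644]
eef_rot: [0.608, 0.794, -0.001, 0.0]
contact_force: [-0.2, -0.8, -0.6]
opening: 0.008
finger_force: 0.0
```

Run:
```python
from h import *
goal([.5095,.1655,.085])
```

```text
t 11.28 shift [ 3.5  1.  79.4] turn [-0.07  0.09 -0.23] F [-0.15 -0.8  -0.62]
```

>>> move_arm:
  targets:
    - [[0,2,1,20,0,0,0],[0,2,1,45,0,0,0],[0,2,1,65,0,0,0],[0,2,1,76,0,0,0],[0,2,1,81,0,0,0],[0,2,1,82,0,0,0],[0,2,1,82,0,0,0]]

```text
clock: 12.15
tool_pos: [0.5103, 0.167, 0.0832]
eef_rot: [0.607, 0.795, 0.0, 0.0]
contact_force: [0.9, -0.7, -0.7]
opening: 0.004
finger_force: 0.0
```

Run:
```python
from h import *
goal([.5095,.1655,.069]);o=[]
for n,(x,y,w,h) in (('scene',(352,135,40,50)),('side',(266,130,40,50))):
    im=r.snapshot(n)[:,:,::-1];o.append(cv2.resize(im[y:y+h,x:x+w],(400,500),interpolation=cv2.INTER_CUBIC))
cv2.imwrite('pics/c7.png',np.hstack(o))
```

```text
t 12.15 shift [-1.3 -1.2 14.2] turn [ 0.06 -0.01 -0.05] F [ 0.87 -0.69 -0.66]
```

View pics/c7.png

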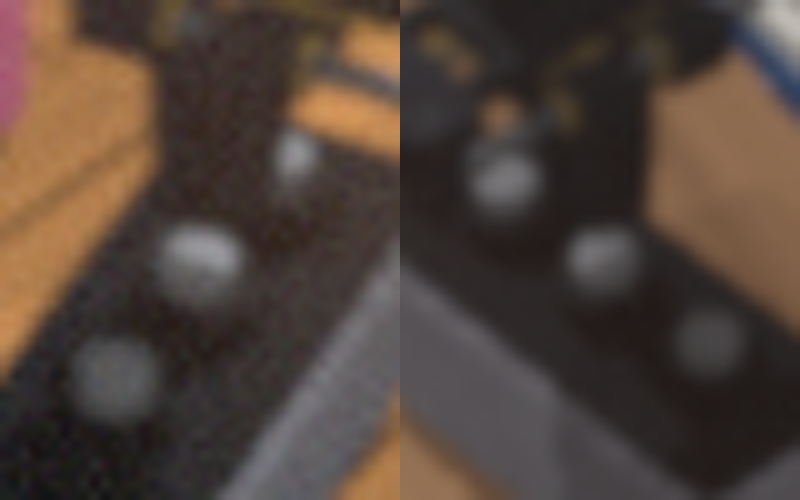

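The fingers come down right above the middle key at (205,255) in the scene half and (600,260) in the side half, with the outer keys clear. Lower slowly.

>>> move_arm:
  targets:
    - [[0,-1,-1,3,0,0,0],[0,-1,-1,6,0,0,0],[0,-1,-1,9,0,0,0],[0,-1,-1,11,0,0,0]]

```text
clock: 12.75
tool_pos: [0.5091, 0.1658, 0.0714]
eef_rot: [0.607, 0.795, -0.0, -0.0]
contact_force: [0.7, -0.1, -0.8]
opening: 0.005
finger_force: 0.0
```

>>> move_arm:
  targets:
    - [[0,0,0,1,0,0,0],[0,0,0,2,0,0,0],[0,0,0,3,0,0,0]]

```text
clock: 13.12
tool_pos: [0.5093, 0.1658, 0.0687]
eef_rot: [0.607, 0.795, 0.0, 0.0]
contact_force: [0.2, -0.8, 1.7]
opening: 0.007
finger_force: 0.7
```

>>> move_arm:
  targets:
    - [[0,0,0,1,0,0,0],[0,0,0,2,0,0,0],[0,0,0,3,0,0,0],[0,0,0,4,0,0,0]]

```text
clock: 13.62
tool_pos: [0.5093, 0.1658, 0.0648]
eef_rot: [0.607, 0.795, 0.0, 0.0]
contact_force: [0.2, -0.5, 3.3]
opening: 0.007
finger_force: 1.9
```

>>> move_arm:
  targets:
    - [[0,0,0,1,0,0,0],[0,0,0,2,0,0,0]]

```text
clock: 13.88
tool_pos: [0.5093, 0.1658, 0.0629]
eef_rot: [0.607, 0.795, 0.0, 0.0]
contact_force: [-2.5, -1.5, 12.3]
opening: 0.002
finger_force: 6.2
```

At the stop (a jump to 12 N). A touch more to be sure.

>>> move_arm:
  targets:
    - [[0,0,0,0.5,0,0,0],[0,0,0,0.5,0,0,0]]

```text
clock: 14.12
tool_pos: [0.5093, 0.1658, 0.0629]
eef_rot: [0.607, 0.795, 0.0, 0.0]
contact_force: [-1.7, 0.1, 10.6]
opening: 0.005
finger_force: 5.2
```

>>> move_arm:
  targets:
    - [[0,0,0,-3,0,0,0],[0,0,0,-8,0,0,0],[0,0,0,-25,0,0,0],[0,0,0,-60,0,0,0],[0,0,0,-100,0,0,0],[0,0,0,-150,0,0,0],[0,0,0,-180,0,0,0],[0,0,0,-180,0,0,0]]

```text
clock: 15.12
tool_pos: [0.5106, 0.1662, 0.2442]
eef_rot: [0.607, 0.795, 0.002, 0.001]
contact_force: [0.5, 0.3, -0.3]
opening: 0.004
finger_force: 0.0
```

```bash
python3 tilt.py
python3 - <<'E'
from h import *
a,b=cv2.imread('pics/n_scene.png'),cv2.imread('pics/n_side.png')
for im,box,lo in[(a,(352,143,40,40),95),(b,(268,140,40,33),85),(a,(245,207,50,50),175),(b,(315,212,50,50),120)]:
    print([(o[0],o[1].tolist()) for o in blobs(im,box,lo)])
E
```

```text
15.125 [0.5106 0.1662 0.2442] [ 0.52  0.3  -0.31]
scene switch low end shift px ((-0.23535959522486216, -2.103638391862553), 1.0899411420027414)
side switch low end shift px ((-0.38938671710775097, -0.8190792925533206), 0.9595807101991441)
[(32.3, [363.5, 171.3]), (143.6, [385.7, 173.3]), (36.4, [371.4, 160.3]), (39.9, [379.2, 149.8])]
[(15.5, [296.3, 162.9]), (112.7, [272.7, 167.4]), (20.7, [285.8, 155.1]), (20.1, [275.9, 147.4]), (6.2, [305.7, 141.4])]
[(58.7, [257.5, 244.0]), (138.2, [276.4, 224.0])]
[(49.0, [353.5, 240.1]), (129.2, [335.6, 226.2])]
```

The clock, speaker and keys are where they were, the middle key is back up, the switch stays tipped and the hand is withdrawn.

```bash
python3 -c "
from plant import r
print(r.finish_job())"
```

```text
the job is handed in; nothing more can be done
None
```

The clock's switch was pressed to its stop and stays tipped, then the speaker's middle key was pressed to its stop and sprang back up; clock and speaker have not moved, the hand is withdrawn 18 cm above the speaker, and the job was handed in at about 15 s (verdict not shown).

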